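# Switch on the paint bench's fume extraction at its covered isolator

## Robot

A 7-joint arm with a two-finger parallel gripper is mounted at the origin on the work surface. World frame = base frame: x ahead of the robot, y to its left, z up, the work surface at z = 0. Lengths are in m, angles in rad, forces in N, time in s.
With the tool pointing down it reaches from about 0.425 to 0.925 m from the base axis. Payload 6.8 kg.
Tool frame: the origin (TCP) lies on the centre line of the jaws, within the pads' length; the fingertips stand 14 mm ahead of it and the grasp point (between the pads) lies 5 mm behind it (r.nose_length is the distance from the TCP to the fingertips, in m); z points along the fingers, y is the line along which they close (so a half turn about z gives the same grasp; the last joint's range is limited). The gripper opens to 85 mm and grips with 20 to 120 N. Pads are 22 mm wide; open, the fingers measure 114 mm over their backs; the gripper's body (76 mm by 85 mm) begins 54 mm behind the grasp point. The pads swing forward as they close: fully open they stand 13 mm farther back than shut.
Start: joints at [1.185, 0.477, 0.022, 1.555, -0.011, 1.109, -0.083], TCP at [0.185, -0.649, 0.245] pointing down, gripper open.
Joint ranges: [-2.96, 2.96], [-0.34, 2.1], [-1.41, 1.46], [0.24, 2.44], [-1.37, 4.51], [0.17, 1.92], [-2.96, 2.96]. Speed limits (rad/s): [2.39, 2.39, 3.14, 3.14, 3.14, 3.14, 3.14].

## Interface

Orientations are given as a 3x3 rotation matrix whose columns are the frame's x, y, z axes.
In Python, from bench import telemetry, optics, r gives the robot as it stands.
- The arm moves only by the tool drive_tool, never from a script. Its arguments are lists of equal length, an entry for each row: "delta_pos": the shift along the tool's x, y, z in m, a list of three; "twist": the turn about the tool's z in rad; "grip": the opening, from 0 (shut) to 1 (fully open). A call has exactly 8 rows; each row shifts and turns the commanded pose from where the row before left it, along the tool's axes as they then stand; what a row does not reach is not made up. A row lasts 1/10 s, in which the tool goes at most 50 mm and 8.59 degrees, less where a joint would pass 70% of its speed; a pose out of reach is approached as far as the arm can. A call with a gripper value outside its range is refused whole. The fingers move at their own pace and stop on an object; "squeeze" is the grip in N (left out, the last holds). Time passes only in rows, so rows that do not move let the fingers close, or fill a call up. It gives the time, the measured TCP pose, the force, the opening and the grip force at its end, in the units of the state.
- telemetry.state(): the state, without advancing time (a new reading comes with each control period).
- optics.grab_frame(name): name is "side" or "top" or "wrist"; returns (picture, depth): 400x640x3 uint8, red, green, blue; 400x640 float32, m along the optical axis (not along the pixel's ray), 0 where there is no reading.
- optics.camera_params(name): a dict with "K" (3x3 intrinsics, pixels), "cam_to_world" (4x4, takes a point from camera to world coordinates). Camera axes: x right, y down, z forward; pixel columns grow to the right and rows downward; lengths in m; the calibration is good to about 2 mm. A picture is of the moment at which its call begins: read the wrist's pose just before it. camera_params takes no time and is no camera call; for the wrist camera it gives the pose at the moment of the call.
- r.sign_off(): hands the job in; it is judged then, once.
The state is a dict: "time": time; "joint_positions": joint angles; "joint_vel": joint speeds; "effort": joint torques, N m; "ee_pos": TCP position; "tool_rot": TCP orientation; "contact_force": force on the tool from outside, world axes, zero at the start; "moment": the same for the moment, N m; "width": finger opening in m; "gripper_force": force on a finger pad.
Only numpy, scipy, OpenCV 4.12 (cv2) and the standard library are available. Lean on these libraries where they do the work, as an engineer would, in place of code of your own. Each camera call takes 0.05 s, during which the arm holds its last target. There are 200 camera calls.

## Task

We are about to stain some boards: please switch on the fume extraction at the grey sloped isolator box on the bench. Lift its hinged splash cover by the tab, throw the paddle toggle over to the back (on), then put the cover down again, fully closed, so that no paint gets in. Leave the pail of brushes, the jar, the spray can and the sample board where they stand.

Things in the scene. Friction and masses are not known exactly. Their poses are not given: they have to be found in the camera images.
- console: The isolator: grey die-cast box screwed to the bench (it cannot move), 200 mm deep (x), 160 mm wide (y) plus a 22 mm lug low on each side. Its top is a flat panel sloping 0.245 rad: 50 mm high at the front edge (-x, robot side), 100 mm at the back edge (+x). Origin: centre of the underside, on the bench; x points to the back, z up.
- cover (a joint): Hinge of the splash cover along the box's y, at the panel's back edge. 0 = closed, rim down on the panel; grows as the front end is raised up and back; 1.57 = leaning 0.245 rad forward of upright; 1.82 = upright on end; stop at 1.9 rad. Stiff friction hinge: it stays at any angle where it is left and must be pushed all the way down to close; 1 to 2 N at the tab moves it.
- cover_hinge (a point): Middle of the hinge pin: console frame x = +99 mm, y = 0, z = 104 mm. The cover is a grey plastic hood with a clear window on top, 130 mm front to back along the panel, 104 mm wide, 70 mm high over the panel, walls 4 mm, open below, 100 g. The point's axes turn with the cover: y along the pin; when closed, x points up the panel to the back, z out of the panel.
- cover_tab (a point): Middle of the cover's grip tab: grey, 14 mm thick (along y), 26 mm high, sticking 40 mm out of the middle of the hood's front wall, flush with the hood's top. In the cover_hinge frame at x = -152, y = 0, z = +53 mm; closed, 57 mm above the panel with free space around. Pinched from above across its 14 mm, it turns between the pads as the cover swings. Cover upright: tab points up.
- toggle (a joint): Isolator toggle under the cover: a black paddle 22 mm wide (y), 10 mm thick, turning about an axis along the box's y, on the panel's centre line 66 mm in front of its back edge, 2 mm above the panel. 0 = off, leaning 0.42 rad to the front of the panel's normal; 0.84 = on, leaning 0.42 rad to the back. Snap action: springs to the nearer end from the middle; 2 to 3 N near its end throws it.
- toggle_tip (a point): Middle of the paddle's end face, 60 mm from its pivot. Off or on, the paddle is clear of the closed cover.
- pail: Bystander: metal pail, 120 mm across the rim, 130 mm high, with five upright paint brushes up to 290 mm high. Origin: centre of its underside.
- jar: Bystander: white jar of stain, 72 mm across, 100 mm high. Origin: centre of its underside.
- spray_can: Bystander: spray can, 66 mm across, 190 mm high. Origin: centre of its underside.
- sample_board: Bystander: dark stained board 140 x 50 x 14 mm lying flat. Origin: centre of its underside.

How it is judged:
By the outcome, as a careful person would: the job done as asked, in the order asked, and still so for the second after the job is handed in, with the robot touching nothing.
It also fails if it takes over 72 s, if anything falls off the work surface, if the arm or the gripper's body presses on something with over 40 N, if the wrist force passes 120 N, or if a joint passes its speed limit or range.

## Working session

There is one attempt and no reset: what is moved stays moved. The work goes in short steps, Python scripts to look and compute and a tool call to move; the robot and the scene stay as the last step left them, time stands still between calls to the robot, and variables do not carry over. Pictures are saved under pics/ and viewed, at most 10 in all, crops included, and the job is handed in when it is done.

Besides the shell and the picture viewer there is one more tool, called after "Emit:" in YAML: its name, and indented under it one key for each argument. drive_tool: Moves the arm, as the interface text tells. Its arguments: {"type":"object","properties":{"delta_pos":{"type":"array","items":{"type":"array","items":{"type":"number"}}},"twist":{"type":"array","items":{"type":"number"}},"grip":{"type":"array","items":{"type":"number"}},"squeeze":{"type":"number"}},"required":["delta_pos","twist","grip"]}

```bash
mkdir -p pics
cat > h.py <<'E'
import numpy as np,cv2
from bench import telemetry,optics,r
def grab(n,f=None):
    p=optics.camera_params(n);im,d=optics.grab_frame(n)
    if f: cv2.imwrite('pics/'+f,im[:,:,::-1])
    K=p['K'];T=p['cam_to_world'];v,u=np.mgrid[:400,:640]
    c=np.stack([(u-K[0,2])/K[0,0]*d,(v-K[1,2])/K[1,1]*d,d],-1)
    w=c@T[:3,:3].T+T[:3,3]; w[d==0]=np.nan
    return im,d,w
E
python3 - <<'E'
from h import *
np.set_printoptions(precision=3,suppress=True)
s=telemetry.state();print(s['time'],s['ee_pos'],s['tool_rot'],s['width'],r.nose_length)
for n in('top','side'):
    im,d,w=grab(n,n+'0.png');np.savez('/tmp/'+n,im=im,w=w)
    print(n,optics.camera_params(n)['cam_to_world'])
E
```

```text
0.0 [ 0.185 -0.649  0.244] [[ 0.962  0.274 -0.001]
 [ 0.274 -0.962  0.002]
 [-0.    -0.002 -1.   ]] 0.08585229655123074 0.014
top [[-0.    -0.995  0.104  0.375]
 [-1.     0.     0.001  0.04 ]
 [-0.001 -0.104 -0.995  1.368]
 [ 0.     0.     0.     1.   ]]
side [[ 0.681 -0.371  0.631 -0.015]
 [-0.732 -0.372  0.571 -0.46 ]
 [ 0.022 -0.851 -0.525  0.543]
 [ 0.     0.     0.     1.   ]]
```

```bash
python3 -c "
import cv2,numpy as np
a=np.vstack([cv2.imread('pics/top0.png'),cv2.imread('pics/side0.png')]);cv2.imwrite('pics/a.png',cv2.resize(a,(480,600),interpolation=cv2.INTER_AREA))"
```

```text
(no output)
```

View pics/top0.png

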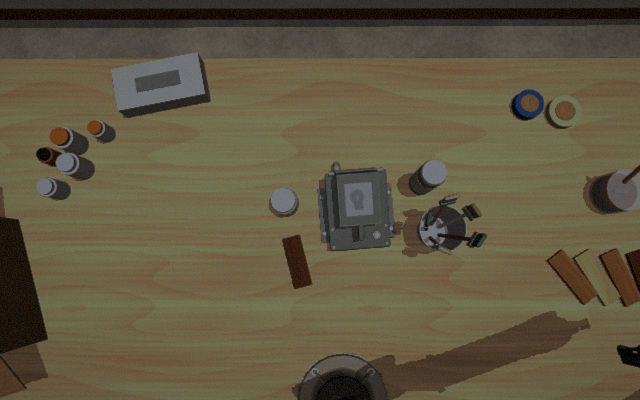

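View pics/side0.png

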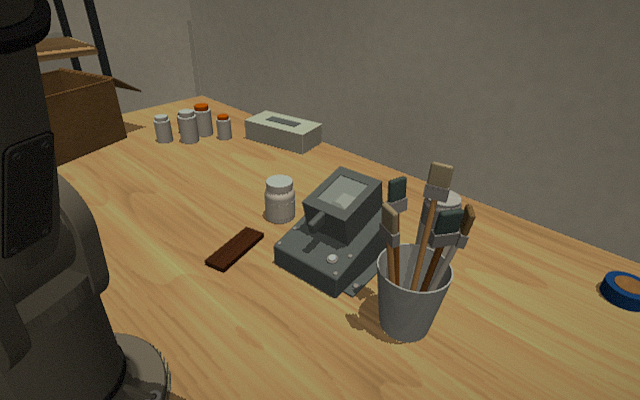

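The top view shows the console around (358,210), with its tab near (357,235). The jar is at (283,203), the can at (430,175), the pail at (442,228) and the board at (297,262). The side view agrees, with the cover closed and the tab towards the robot. Next I measure the pose.

Run:
```python
from h import *
np.set_printoptions(precision=4,suppress=True)
z=np.load('/tmp/top.npz');w=z['w'];im=z['im']
X,Y,Z=w[...,0],w[...,1],w[...,2]
u0,u1,v0,v1=310,405,155,260
m=np.zeros(Z.shape,bool);m[v0:v1,u0:u1]=True
ok=m&(Z>.025)
g=(im.max(-1).astype(int)-im.min(-1)<25)
ok&=g
# keep largest component
n,l,st,c=cv2.connectedComponentsWithStats(ok.astype(np.uint8));k=1+st[1:,4].argmax();ok=l==k
P=w[ok];print('n',len(P),P.min(0),P.max(0))
print('Z map');print((Z[160:258:5,315:402:4]*1000).round().astype(int))
# local normals -> yaw from plane fits of top of hood
def plane(Q):
    for i in range(4):
        A=np.c_[Q[:,:2],np.ones(len(Q))];s=np.linalg.lstsq(A,Q[:,2],rcond=None)[0];e=Q[:,2]-A@s;Q=Q[abs(e)<max(.002,2*e.std())]
    return s,e.std(),len(Q)
H=P[P[:,2]>.135];s,e,nn=plane(H);print('hood',s,e,nn,'slope',np.hypot(*s[:2]),'yaw',np.arctan2(s[1],s[0]))
R=cv2.minAreaRect(P[:,:2].astype(np.float32)*1000);print('all rect',R)
print('hood rect',cv2.minAreaRect(H[:,:2].astype(np.float32)*1000))
cv2.imwrite('pics/c.png',cv2.resize(im[150:265,270:490,::-1],None,fx=3.6,fy=3.6,interpolation=cv2.INTER_CUBIC))
```

```text
n 4886 [ 0.394  -0.1251  0.0258] [0.6352 0.0447 0.1735]
Z map
[[                   5                    0                    5
                    -2                    2                    3
                     1                    0                   -2
                     0                    1                   -1
                     2                    0                    1
                     2                   -5                    2
                    -1                    2                    2
                    -1]
 [                  -2                   -1                    2
                     2                   -5                   39
                    32                    4                   -3
                     1                    3                    8
                    -4                   -1                    1
                     1                   -2                    6
                     1                    0                   -5
                    -2]
 [                   2                   -1                    3
               
[... 8219 characters left out ...]
               -5                    1
                     1                    0                   -3
                    -2                   -4                    1
                     2                   -7                   -4
                     3                    2                    5
                     0]]
hood [0.247  0.0176 0.0242] 0.002090245477337047 1955 slope 0.2476714546060173 yaw 0.0712507708087122
all rect ((518.650390625, -38.87361145019531), (241.35418701171875, 160.02540588378906), 4.560710906982422)
hood rect ((515.908203125, -39.0029296875), (147.29151916503906, 104.20954895019531), 4.6234517097473145)<stdin>:13: RuntimeWarning: invalid value encountered in cast
```

View pics/c.png

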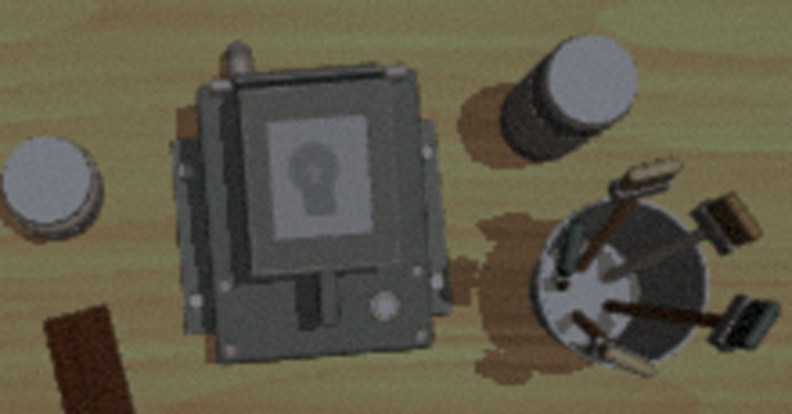

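The crop shows the hood centred at about (320,175), the tab at (330,298), the board at (88,360) and the jar at (45,180). The box is yawed about +0.08 rad. Now I refine its pose.

Run:
```python
from h import *
np.set_printoptions(precision=4,suppress=True)
z=np.load('/tmp/top.npz');w=z['w'];im=z['im'];Z=w[...,2]
sub=w[155:260,310:405].reshape(-1,3);sub=sub[np.isfinite(sub[:,2])]
H=sub[sub[:,2]>.08]; 
# hood+tab points: by plane of top
s=.2475
for yaw in(.072,.08,.088):
    c,q=np.cos(yaw),np.sin(yaw);a=sub@np.array([[c,-q,0],[q,c,0],[0,0,1]])  # into yawed axes
    # panel height along a_x : z=.05+.25*(x-x0)
    x0=.41
    A=a[(abs(a[:,1]+.08)<.09)]
    pz=.245
    pan=a[(a[:,2]>.045)&(a[:,2]<.11)]
    sol=np.polyfit(pan[:,0],pan[:,2],1);e=pan[:,2]-np.polyval(sol,pan[:,0]);g=pan[abs(e)<.006];sol=np.polyfit(g[:,0],g[:,2],1)
    h=a[:,2]-np.polyval(sol,a[:,0])
    P=a[abs(h)<.006];T=a[(h>.06)&(h<.08)]
    hood=T[T[:,0]>np.percentile(T[:,0],20)]
    f=lambda v:np.percentile(v,[.7,99.3])
    tab=T[T[:,0]<f(hood[:,0])[0]-.0] 
    xs=np.arange(.40,.52,.006)
    rows=[(x,len(t),t[:,1].min(),t[:,1].max()) for x in xs for t in [T[abs(T[:,0]-x)<.003]] if len(t)]
    print(yaw,'sol',sol,'panel x',f(P[:,0]),'y',f(P[:,1]),'hood x',f(T[:,0]),'y',f(hood[:,1]),hood[:,1].mean())
    if yaw==.08: print(np.array(rows))
    # slope of hood mid lines for yaw check
    bins=[(x,*f(t[:,1])) for x in np.arange(.48,.57,.012) for t in [hood[abs(hood[:,0]-x)<.006]]]
    b=np.array(bins);print(' edge slopes',np.polyfit(b[:,0],b[:,1],1)[0],np.polyfit(b[:,0],b[:,2],1)[0])
# bystanders: heights
for n,(u0,u1,v0,v1) in dict(jar=(265,302,185,220),can=(405,450,155,198),pail=(410,492,190,262),board=(278,315,230,292)).items():
    q=w[v0:v1,u0:u1].reshape(-1,3);q=q[q[:,2]>(.008 if n=='board' else .06)];print(n,q.min(0),q.max(0))
```

```text
0.072 sol [ 0.2545 -0.0502] panel x [0.3946 0.5955] y [-0.1552  0.0031] hood x [0.4207 0.5767] y [-0.1272 -0.0244] -0.07591066272125044
 edge slopes 0.00634453672873687 0.006993392662415773
0.08 sol [ 0.2546 -0.0501] panel x [0.394  0.5946] y [-0.1592 -0.0009] hood x [0.4201 0.5761] y [-0.1314 -0.0285] -0.08009436083949271
[[  0.412    4.      -0.0837  -0.0766]
 [  0.418   16.      -0.0868  -0.074 ]
 [  0.424   10.      -0.0849  -0.0745]
 [  0.43    17.      -0.085   -0.073 ]
 [  0.436   13.      -0.0853  -0.0732]
 [  0.442   15.      -0.0859  -0.0734]
 [  0.448   26.      -0.1313  -0.0363]
 [  0.454  104.      -0.1316  -0.029 ]
 [  0.46   102.      -0.1322  -0.0297]
 [  0.466  103.      -0.1298  -0.0299]
 [  0.472  101.      -0.1302  -0.028 ]
 [  0.478  105.      -0.1304  -0.0284]
 [  0.484  101.      -0.131   -0.0289]
 [  0.49   106.      -0.1314  -0.0294]
 [  0.496  102.      -0.132   -0.0298]
 [  0.502  106.      -0.1318  -0.028 ]
 [  0.508  101.      -0.1304  -0.0281]
 [  0.514  109.      -0.1306  -0.0287]]
 edge slopes -0.0031001860684533957 -0.0007630963852673366
0.088 sol [ 0.2543 -0.0498] panel x [0.3933 0.5937] y [-0.1633 -0.0048] hood x [0.4194 0.5756] y [-0.1356 -0.0327] -0.08422128625519737
 edge slopes -0.011270806251080553 -0.009434697626134242
jar [0.4881 0.1186 0.0605] [0.5575 0.1872 0.1102]
can [ 0.5063 -0.2475  0.0611] [ 0.6101 -0.1848  0.2877]
pail [ 0.3821 -0.312   0.0601] [ 0.5519 -0.1822  0.2884]
board [0.2923 0.0827 0.008 ] [0.4356 0.1625 0.0223]
```

Emit:
drive_tool:
  delta_pos:
    - [0,0,-0.045]
    - [0,0,-0.045]
    - [0,0,-0.045]
    - [0,0,-0.04]
    - [0.034,-0.034,0]
    - [0.034,-0.034,0]
    - [0.034,-0.034,0]
    - [0.034,-0.034,0]
  twist: [0.1,0.1,0,0,0,0,0,0]
  grip: [0.7,0.7,0.7,0.7,0.7,0.7,0.7,0.7]
  squeeze: 30

```text
time: 0.9
ee_pos: [0.311, -0.5012, 0.4199]
tool_rot: [[0.997, 0.078, -0.0], [0.078, -0.997, 0.0], [-0.0, -0.0, -1.0]]
contact_force: [-0.0, -0.8, 0.6]
width: 0.0593
gripper_force: 0.0
```

Emit:
drive_tool:
  delta_pos:
    - [0.035,-0.035,0]
    - [0.035,-0.035,0]
    - [0.035,-0.035,0]
    - [0.035,-0.035,0]
    - [0.03,-0.035,0]
    - [0,-0.045,0]
    - [0,-0.045,0]
    - [0,-0.045,0]
  twist: [0,0,0,0,0,0,0,0]
  grip: [0.7,0.7,0.7,0.7,0.7,0.7,0.7,0.7]

```text
time: 1.7
ee_pos: [0.4551, -0.1787, 0.4197]
tool_rot: [[0.997, 0.078, -0.001], [0.078, -0.997, 0.0], [-0.001, -0.0, -1.0]]
contact_force: [0.8, 0.7, -0.0]
width: 0.0599
gripper_force: 0.0
```

Emit:
drive_tool:
  delta_pos:
    - [0,-0.045,0]
    - [0,-0.045,0]
    - [0,-0.035,0.01]
    - [0,0,0.04]
    - [0,0,0.04]
    - [0,0,0.04]
    - [0,0,0]
    - [0,0,0]
  twist: [0,0,0,0,0,0,0,0]
  grip: [0.7,0.7,0.7,0.7,0.7,0.7,0.7,0.7]

```text
time: 2.5
ee_pos: [0.4458, -0.0561, 0.2908]
tool_rot: [[0.997, 0.078, -0.001], [0.078, -0.997, 0.0], [-0.001, -0.0, -1.0]]
contact_force: [0.2, -0.2, 0.1]
width: 0.0596
gripper_force: 0.0
```

Run:
```python
from h import *
np.set_printoptions(precision=4,suppress=True)
s=telemetry.state();e=np.array(s['ee_pos']);R=np.array(s['tool_rot']);print(s['time'],R.T@e,s['joint_positions'])
im,d,w=grab('wrist','w1.png')
a=w@R; a[...,2]*=-1
m=(a[...,2]>.115)&(a[...,2]<.18)
Q=a[m];xs=np.arange(.405,.48,.006)
for x in xs:
    t=Q[abs(Q[:,0]-x)<.003]
    if len(t): print('%.3f'%x,len(t),np.percentile(t[:,1],[1,50,99]),t[:,2].mean())
```

```text
2.5 [ 0.4398  0.0905 -0.2912] [ 0.3653  0.0783 -0.3963  1.9889  0.0339  1.0816 -1.5388]
0.405 43 [0.2242 0.2261 0.3156] 0.12940789240177644
0.411 82 [0.0708 0.2237 0.2257] 0.12678067731824758
0.417 156 [0.0702 0.0808 0.3401] 0.12821199317890752
0.423 280 [0.0702 0.2233 0.3401] 0.12701950092563255
0.429 299 [0.0696 0.2232 0.3399] 0.12700669310930227
0.435 377 [0.0699 0.2314 0.3392] 0.13050927147538882
0.441 535 [0.0702 0.2315 0.3359] 0.1401547653988144
0.447 909 [0.0285 0.3118 0.3238] 0.1411701107834523
0.453 1370 [0.026  0.1093 0.3319] 0.14021582876848246
0.459 1080 [0.0256 0.0871 0.3271] 0.1378152969637565
0.465 1344 [0.0257 0.0991 0.2727] 0.14153468252454524
0.471 1403 [0.0259 0.103  0.3151] 0.1434242670808248
0.477 1334 [0.026  0.0919 0.3094] 0.1400859642914163
```

View pics/w1.png

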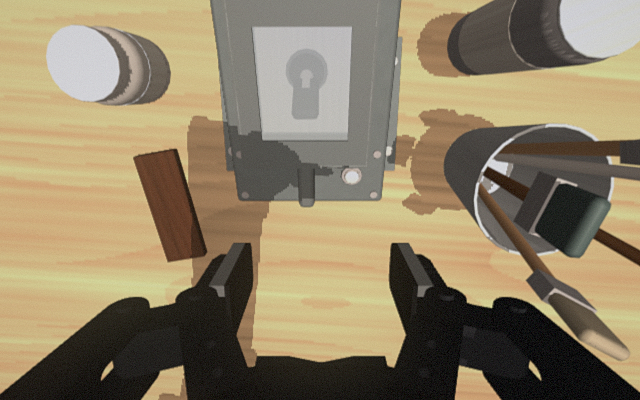

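The wrist view shows the tab at (307,185), ahead of the jaws, and the pail well to the right. The tab position agrees with the top view to about 2 mm, so I descend and pinch.

Emit:
drive_tool:
  delta_pos:
    - [-0.011,-0.012,0.02]
    - [0,0,0.04]
    - [0,0,0.04]
    - [0,0,0.04]
    - [0,0,0.033]
    - [0,0,0]
    - [0,0,0]
    - [0,0,0]
  twist: [0,0,0,0,0,0,0,0]
  grip: [0.6,0.6,0.6,0.6,0.6,0.6,0,0]
  squeeze: 30

```text
time: 3.35
ee_pos: [0.4362, -0.0451, 0.1198]
tool_rot: [[0.997, 0.077, 0.005], [0.077, -0.997, -0.0], [0.005, 0.001, -1.0]]
contact_force: [0.1, -1.2, 0.3]
width: 0.0231
gripper_force: 0.0
```

Emit:
drive_tool:
  delta_pos:
    - [0,0,0]
    - [0,0,0]
    - [0,0,0]
    - [0,0,0]
    - [0,0,0]
    - [0,0,0]
    - [0,0,0]
    - [0,0,0]
  twist: [0,0,0,0,0,0,0,0]
  grip: [0,0,0,0,0,0,0,0]

```text
time: 4.15
ee_pos: [0.4359, -0.0441, 0.1197]
tool_rot: [[0.997, 0.078, 0.005], [0.078, -0.997, 0.0], [0.005, 0.0, -1.0]]
contact_force: [-0.6, 3.4, 6.7]
width: 0.0134
gripper_force: 33.8
```

Run:
```python
from h import *
np.set_printoptions(precision=4,suppress=True)
s=telemetry.state();e=np.array(s['ee_pos']);R=np.array(s['tool_rot']);a=R.T@e;a[2]*=-1;print(a)
hx,hz=.494+.099,.104
v=np.array([a[0]-hx,a[2]-hz]);print(v,np.hypot(*v))
p=v
for th in np.linspace(0,1.82,17)[1:]:
    c,q=np.cos(th),np.sin(th);n=np.array([c*v[0]+q*v[1],-q*v[0]+c*v[1]]);print('%.2f'%th,n,'tool d',(n-p)*[1,-1]);p=n
```

```text
[0.4317 0.0781 0.1176]
[-0.1613  0.0136] 0.16183689686509953
0.11 [-0.1587  0.0318] tool d [ 0.0026 -0.0182]
0.23 [-0.154   0.0496] tool d [ 0.0046 -0.0178]
0.34 [-0.1474  0.0668] tool d [ 0.0066 -0.0172]
0.46 [-0.1389  0.0831] tool d [ 0.0085 -0.0163]
0.57 [-0.1286  0.0983] tool d [ 0.0103 -0.0152]
0.68 [-0.1166  0.1123] tool d [ 0.012 -0.014]
0.80 [-0.1031  0.1248] tool d [ 0.0135 -0.0125]
0.91 [-0.0882  0.1357] tool d [ 0.0148 -0.0109]
1.02 [-0.0723  0.1448] tool d [ 0.016  -0.0091]
1.14 [-0.0554  0.1521] tool d [ 0.0169 -0.0073]
1.25 [-0.0378  0.1574] tool d [ 0.0176 -0.0053]
1.36 [-0.0197  0.1606] tool d [ 0.0181 -0.0033]
1.48 [-0.0013  0.1618] tool d [ 0.0184 -0.0012]
1.59 [0.0171 0.1609] tool d [0.0184 0.0009]
1.71 [0.0352 0.158 ] tool d [0.0182 0.003 ]
1.82 [0.0529 0.1529] tool d [0.0177 0.005 ]
```

Emit:
drive_tool:
  delta_pos:
    - [0.003,0,-0.018]
    - [0.005,0,-0.018]
    - [0.006,0,-0.017]
    - [0.0085,0,-0.0165]
    - [0.01,0,-0.015]
    - [0.012,0,-0.014]
    - [0.0135,0,-0.0125]
    - [0.015,0,-0.011]
  twist: [0,0,0,0,0,0,0,0]
  grip: [0,0,0,0,0,0,0,0]

```text
time: 4.95
ee_pos: [0.5067, -0.0384, 0.2408]
tool_rot: [[0.997, 0.078, 0.0], [0.078, -0.997, 0.001], [0.0, -0.001, -1.0]]
contact_force: [3.0, 2.2, -8.4]
width: 0.0133
gripper_force: 29.7
```

Emit:
drive_tool:
  delta_pos:
    - [0.016,0,-0.009]
    - [0.017,0,-0.0075]
    - [0.0175,0,-0.005]
    - [0.018,0,-0.0035]
    - [0.0185,0,-0.001]
    - [0.0185,0,0.001]
    - [0.018,0,0.003]
    - [0.0175,0,0.005]
  twist: [0,0,0,0,0,0,0,0]
  grip: [0,0,0,0,0,0,0,0]

```text
time: 5.75
ee_pos: [0.6481, -0.0272, 0.2592]
tool_rot: [[0.997, 0.078, 0.002], [0.078, -0.997, 0.001], [0.002, -0.001, -1.0]]
contact_force: [-2.4, 2.1, 3.3]
width: 0.0137
gripper_force: 35.1
```

Run:
```python
from h import *
np.set_printoptions(precision=4,suppress=True)
s=telemetry.state();e=np.array(s['ee_pos']);R=np.array(s['tool_rot']);a=R.T@e;a[2]*=-1;print(s['time'],a,s['width'],s['contact_force'])
v=np.array([a[0]-.593,a[2]-.104]);print(v,np.hypot(*v),'theta',np.pi-.084-np.arctan2(v[1],v[0]))
grab('side','s2.png')
```

```text
5.75 [0.6446 0.0777 0.2577] 0.013729310417304122 [-2.4303  2.099   3.2618]
[0.0516 0.1537] 0.16211667283718778 theta 1.8106788618112448
```

View pics/s2.png

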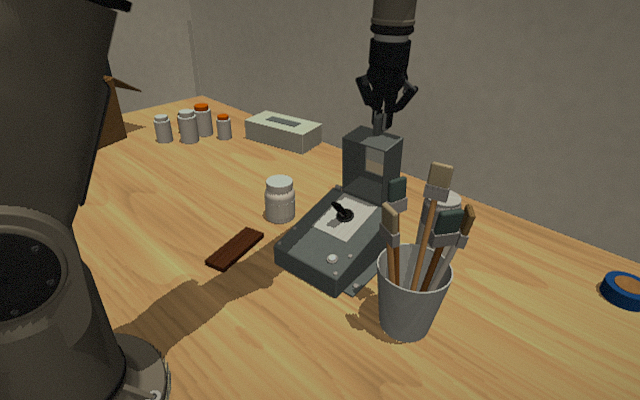

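The side view shows the cover upright at (372,165) and still held by its tab. The toggle at (343,212) leans to the front. I release the tab and go to the toggle.

Emit:
drive_tool:
  delta_pos:
    - [0,0,0]
    - [0,0,0]
    - [0,0,0]
    - [0,0,-0.03]
    - [0,0,-0.045]
    - [-0.04,0,0]
    - [-0.045,0,0]
    - [-0.045,0,0]
  twist: [0,0,0,0,0,0,0,0]
  grip: [0.5,0.5,0.5,0.5,0.5,0.2,0,0]

```text
time: 6.6
ee_pos: [0.5158, -0.0387, 0.3316]
tool_rot: [[0.997, 0.077, 0.001], [0.077, -0.997, -0.0], [0.001, 0.0, -1.0]]
contact_force: [0.8, 0.4, 0.8]
width: 0.0007
gripper_force: 0.0
```

Emit:
drive_tool:
  delta_pos:
    - [-0.045,0,0]
    - [-0.006,0,0.04]
    - [0,0,0.045]
    - [0,0,0.045]
    - [0,0,0.045]
    - [0,0,0.019]
    - [0,0,0]
    - [0,0,0]
  twist: [0,0,0,0,0,0,0,0]
  grip: [0,0,0,0,0,0,0,0]

```text
time: 7.4
ee_pos: [0.467, -0.0425, 0.1381]
tool_rot: [[0.997, 0.078, 0.001], [0.078, -0.997, -0.0], [0.001, 0.0, -1.0]]
contact_force: [0.2, -0.2, 0.0]
width: 0.0
gripper_force: 0.0
```

Run:
```python
from h import *
np.set_printoptions(precision=4,suppress=True)
s=telemetry.state();e=np.array(s['ee_pos']);R=np.array(s['tool_rot']);a=R.T@e;a[2]*=-1;print(s['time'],a,s['width'],s['contact_force'])
im,d,w=grab('side','s3.png')
cv2.imwrite('pics/s3c.png',cv2.resize(im[90:310,230:470,::-1],None,fx=2.5,fy=2.5))
```

```text
7.4 [0.4624 0.0786 0.1378] 3.672921971038196e-05 [ 0.2083 -0.2365  0.0459]
```

View pics/s3c.png

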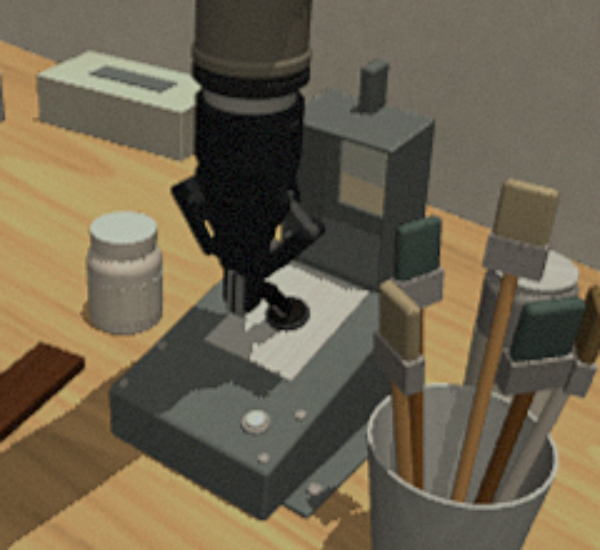

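The shut fingers at (235,295) stand just in front of the paddle at (270,295), and the cover stays up by itself. I push the paddle back.

Emit:
drive_tool:
  delta_pos:
    - [0.007,0,0]
    - [0.007,0,0]
    - [0.007,0,0]
    - [0.007,0,0]
    - [0.007,0,0]
    - [0.007,0,0]
    - [0.006,0,0]
    - [0.005,0,0]
  twist: [0,0,0,0,0,0,0,0]
  grip: [0,0,0,0,0,0,0,0]

```text
time: 8.25
ee_pos: [0.5207, -0.0381, 0.1374]
tool_rot: [[0.997, 0.078, 0.001], [0.078, -0.997, 0.0], [0.001, -0.0, -1.0]]
contact_force: [-0.9, -0.4, 0.2]
width: 0.0002
gripper_force: 0.0
```

Emit:
drive_tool:
  delta_pos:
    - [0,0,0]
    - [-0.02,0,0]
    - [-0.03,0,0]
    - [0,0,-0.03]
    - [0,0,-0.045]
    - [0,0,-0.045]
    - [0,0,-0.045]
    - [0,0,-0.03]
  twist: [0,0,0,0,0,0,0,0]
  grip: [0,0,0,0,0,0,0,0]

```text
time: 9.05
ee_pos: [0.4703, -0.042, 0.3357]
tool_rot: [[0.997, 0.078, 0.004], [0.078, -0.997, -0.001], [0.004, 0.001, -1.0]]
contact_force: [0.0, 0.1, -0.4]
width: -0.0
gripper_force: 0.0
```

Run:
```python
from h import *
np.set_printoptions(precision=4,suppress=True)
s=telemetry.state();e=np.array(s['ee_pos']);R=np.array(s['tool_rot']);a=R.T@e;a[2]*=-1;print(s['time'],a,s['width'],s['contact_force'])
im,d,w=grab('side','s4.png')
b=w@R;b[...,2]*=-1
m=(abs(b[...,1]-.079)<.03)&(im.max(-1)<50)&(b[...,2]>.085)&(b[...,2]<.16)&(b[...,0]>.45)&(b[...,0]<.57)
P=b[m];
for z in np.arange(.09,.155,.01):
    q=P[abs(P[:,2]-z)<.005]
    if len(q): print('%.3f'%z,len(q),q.mean(0)-[.494,.079,0])
# tab: highest part of cover
m=(abs(b[...,1]-.079)<.03)&(b[...,2]>.2)&(b[...,2]<.29)&(b[...,0]>.58)&(b[...,0]<.72)
P=b[m]
for z in np.arange(.2,.29,.01):
    q=P[abs(P[:,2]-z)<.005]
    if len(q): print('tab %.3f'%z,len(q),q.mean(0)-[.494,.079,0],q[:,0].min()-.494)
cv2.imwrite('pics/s4c.png',cv2.resize(im[90:310,230:470,::-1],None,fx=2.5,fy=2.5))
```

```text
9.05 [0.4668 0.0788 0.3339] -4.918974952223958e-05 [ 0.0229  0.1422 -0.4381]
0.090 105 [0.0297 0.0034 0.0895]
0.100 14 [0.0352 0.0042 0.1027]
0.110 26 [0.0365 0.0043 0.1105]
0.120 43 [0.0387 0.0023 0.1199]
0.130 43 [0.0402 0.0018 0.1302]
0.140 48 [0.0427 0.0016 0.1396]
tab 0.230 401 [0.113  0.0005 0.2323] 0.08636362952043986
tab 0.240 79 [0.1405 0.0055 0.2384] 0.12836136810449206
tab 0.250 46 [0.1352 0.0029 0.2503] 0.12734452716967648
tab 0.260 51 [0.135  0.0032 0.2601] 0.12694375995247797
tab 0.270 67 [0.1365 0.0017 0.2709] 0.12649850204930913
tab 0.280 2 [0.139  0.0024 0.2753] 0.13576926833830016
```

View pics/s4c.png

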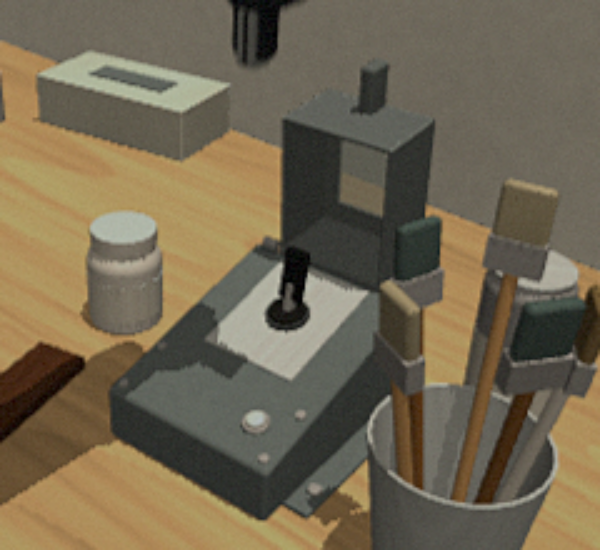

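The paddle at (292,275) now leans to the back, so it is on, and the cover at (360,190) is still upright. I take the tab again and close the cover.

Emit:
drive_tool:
  delta_pos:
    - [0.044,0,0]
    - [0.045,0,0]
    - [0.045,0,0]
    - [0.04,0,0]
    - [0,0,0.03]
    - [0,0,0.03]
    - [0,0,0.016]
    - [0,0,0]
  twist: [0,0,0,0,0,0,0,0]
  grip: [0.5,0.5,0.5,0.5,0.5,0.5,0.5,0.5]

```text
time: 9.9
ee_pos: [0.6415, -0.0289, 0.2534]
tool_rot: [[0.997, 0.078, -0.005], [0.078, -0.997, -0.0], [-0.005, -0.0, -1.0]]
contact_force: [0.0, 0.5, 0.1]
width: 0.0426
gripper_force: 0.0
```

Emit:
drive_tool:
  delta_pos:
    - [0,0,0]
    - [0,0,0]
    - [0,0,0]
    - [0,0,0]
    - [0,0,0]
    - [0,0,0]
    - [0,0,0]
    - [0,0,0]
  twist: [0,0,0,0,0,0,0,0]
  grip: [0,0,0,0,0,0,0,0]

```text
time: 10.7
ee_pos: [0.6443, -0.0275, 0.2582]
tool_rot: [[0.997, 0.078, 0.003], [0.078, -0.997, 0.001], [0.003, -0.001, -1.0]]
contact_force: [0.2, 3.6, 5.9]
width: 0.0139
gripper_force: 33.7
```

Run:
```python
from h import *
np.set_printoptions(precision=4,suppress=True)
s=telemetry.state();e=np.array(s['ee_pos']);R=np.array(s['tool_rot']);a=R.T@e;a[2]*=-1;print(s['time'],a,e,s['width'],s['contact_force'])
v=np.array([a[0]-.593,e[2]-.104]);th0=np.pi-.084-np.arctan2(v[1],v[0]);print(v,np.hypot(*v),th0)
p=v
for th in np.linspace(0,th0,17)[1:]:
    c,q=np.cos(th),-np.sin(th);n=np.array([c*v[0]+q*v[1],-q*v[0]+c*v[1]]);print('%.2f'%th,n,'tool d',(n-p)*[1,-1]);p=n
```

```text
10.7 [0.6411 0.0778 0.2561] [ 0.6443 -0.0275  0.2582] 0.01388044494003635 [0.2316 3.5636 5.8594]
[0.0481 0.1542] 0.16154781105853305 1.788852550878473
0.11 [0.0305 0.1586] tool d [-0.0175 -0.0044]
0.22 [0.0127 0.1611] tool d [-0.0179 -0.0024]
0.34 [-0.0054  0.1615] tool d [-0.018  -0.0004]
0.45 [-0.0234  0.1598] tool d [-0.018   0.0016]
0.56 [-0.0411  0.1562] tool d [-0.0177  0.0036]
0.67 [-0.0582  0.1507] tool d [-0.0172  0.0056]
0.78 [-0.0747  0.1432] tool d [-0.0164  0.0074]
0.89 [-0.0902  0.134 ] tool d [-0.0155  0.0092]
1.01 [-0.1046  0.1231] tool d [-0.0144  0.0109]
1.12 [-0.1177  0.1107] tool d [-0.0131  0.0124]
1.23 [-0.1293  0.0969] tool d [-0.0116  0.0138]
1.34 [-0.1393  0.0818] tool d [-0.01   0.015]
1.45 [-0.1475  0.0658] tool d [-0.0083  0.0161]
1.57 [-0.154   0.0489] tool d [-0.0064  0.0169]
1.68 [-0.1585  0.0314] tool d [-0.0045  0.0175]
1.79 [-0.161   0.0136] tool d [-0.0025  0.0179]
```

Emit:
drive_tool:
  delta_pos:
    - [-0.0175,0,-0.0045]
    - [-0.018,0,-0.0025]
    - [-0.018,0,-0.0005]
    - [-0.018,0,0.0015]
    - [-0.0175,0,0.0035]
    - [-0.017,0,0.0055]
    - [-0.0165,0,0.0075]
    - [-0.0155,0,0.009]
  twist: [0,0,0,0,0,0,0,0]
  grip: [0,0,0,0,0,0,0,0]

```text
time: 11.5
ee_pos: [0.5067, -0.0385, 0.2384]
tool_rot: [[0.997, 0.078, 0.005], [0.078, -0.997, 0.001], [0.005, -0.0, -1.0]]
contact_force: [1.9, 4.6, 0.6]
width: 0.0136
gripper_force: 32.5
```

Emit:
drive_tool:
  delta_pos:
    - [-0.0145,0,0.011]
    - [-0.013,0,0.0125]
    - [-0.0115,0,0.014]
    - [-0.01,0,0.015]
    - [-0.0085,0,0.016]
    - [-0.0065,0,0.017]
    - [-0.0045,0,0.0175]
    - [-0.0025,0,0.018]
  twist: [0,0,0,0,0,0,0,0]
  grip: [0,0,0,0,0,0,0,0]

```text
time: 12.3
ee_pos: [0.4338, -0.0443, 0.1155]
tool_rot: [[0.997, 0.078, -0.001], [0.078, -0.997, 0.0], [-0.001, -0.0, -1.0]]
contact_force: [-2.9, 4.3, 2.5]
width: 0.0131
gripper_force: 34.7
```

Emit:
drive_tool:
  delta_pos:
    - [0,0,0.001]
    - [0,0,0.001]
    - [0,0,0.001]
    - [0,0,0.001]
    - [0,0,0]
    - [0,0,0]
    - [0,0,0]
    - [0,0,0]
  twist: [0,0,0,0,0,0,0,0]
  grip: [0,0,0,0,0,0,0,0]

```text
time: 13.1
ee_pos: [0.4335, -0.0443, 0.1126]
tool_rot: [[0.997, 0.078, -0.003], [0.078, -0.997, -0.0], [-0.003, 0.0, -1.0]]
contact_force: [-7.5, 5.7, 9.9]
width: 0.0138
gripper_force: 35.8
```

Emit:
drive_tool:
  delta_pos:
    - [0,0,0.001]
    - [0,0,0.001]
    - [0,0,0]
    - [0,0,0]
    - [0,0,0]
    - [0,0,0]
    - [0,0,-0.03]
    - [0,0,-0.03]
  twist: [0,0,0,0,0,0,0,0]
  grip: [0,0,0,0.5,0.5,0.5,0.5,0.5]

```text
time: 13.9
ee_pos: [0.4343, -0.0452, 0.17]
tool_rot: [[0.997, 0.077, -0.003], [0.077, -0.997, 0.0], [-0.003, -0.001, -1.0]]
contact_force: [1.1, 0.2, 0.1]
width: 0.0427
gripper_force: 0.0
```

Emit:
drive_tool:
  delta_pos:
    - [0,0,0]
    - [0,0,0]
    - [0,0,0]
    - [0,0,0]
    - [0,0,0]
    - [0,0,0]
    - [0,0,0]
    - [0,0,0]
  twist: [0,0,0,0,0,0,0,0]
  grip: [0,0,0,0,0,0,0,0]

```text
time: 14.7
ee_pos: [0.4349, -0.0449, 0.1697]
tool_rot: [[0.997, 0.078, -0.0], [0.078, -0.997, 0.0], [-0.0, -0.0, -1.0]]
contact_force: [-0.7, 0.0, -0.3]
width: 0.0004
gripper_force: 0.0
```

```bash
cat > chk.py <<'E'
from h import *
import sys
np.set_printoptions(precision=4,suppress=True)
s=telemetry.state();e=np.array(s['ee_pos']);R=np.array(s['tool_rot']);a=R.T@e;print(s['time'],a,e,s['contact_force'])
im,d,w=grab('side',sys.argv[1])
z=np.load('/tmp/side.npz');w0=z['w']
c,q=np.cos(.078),np.sin(.078);M=np.array([[c,-q,0],[q,c,0],[0,0,1]])
def hood(w,tag):
    b=(w@M)-[.494,-.079,0];h=b[...,2]-(.075+.25*b[...,0])
    m=(abs(b[...,1])<.045)&(b[...,0]>-.035)&(b[...,0]<.07)&(h>.05)&(h<.1)
    print(tag,m.sum(),np.polyfit(b[m][:,0],b[m][:,2],1))
hood(w0,'before');hood(w,'now')
u=np.isfinite(w0[...,2]);dd=np.abs(w-w0).max(-1);
cv2.imwrite('pics/x.png',cv2.resize(im[90:310,230:470,::-1],None,fx=2.5,fy=2.5))
E
python3 chk.py s5.png
```

```text
14.7 [ 0.43    0.0785 -0.1698] [ 0.4349 -0.0449  0.1697] [-0.6693  0.0093 -0.2667]
before 1641 [0.245  0.1457]
now 1202 [0.2468 0.1456]
```

View pics/x.png

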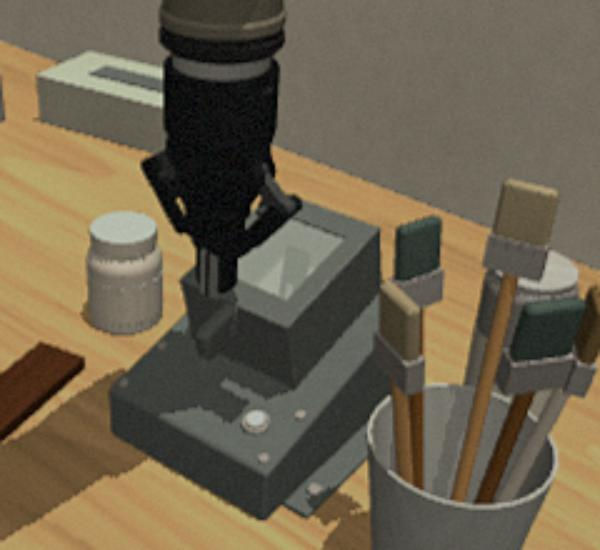

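The cover is down at (300,280), at the same plane as before. For certainty I press the tab's top lightly with the shut fingers.

Emit:
drive_tool:
  delta_pos:
    - [0,0,0.015]
    - [0,0,0.007]
    - [0,0,0.002]
    - [0,0,0.001]
    - [0,0,0.001]
    - [0,0,0.001]
    - [0,0,0.001]
    - [0,0,0]
  twist: [0,0,0,0,0,0,0,0]
  grip: [0,0,0,0,0,0,0,0]

```text
time: 15.55
ee_pos: [0.4349, -0.045, 0.1454]
tool_rot: [[0.997, 0.077, -0.001], [0.077, -0.997, -0.002], [-0.001, 0.002, -1.0]]
contact_force: [-19.0, 1.7, 51.4]
width: 0.0002
gripper_force: 27.1
```

Emit:
drive_tool:
  delta_pos:
    - [0,0,-0.01]
    - [0,0,-0.03]
    - [0,0,-0.04]
    - [0,0,-0.04]
    - [0,0,-0.04]
    - [0,0,0]
    - [0,0,0]
    - [0,0,0]
  twist: [0,0,0,0,0,0,0,0]
  grip: [0,0,0,0,0,0,0,0]

```text
time: 16.35
ee_pos: [0.4341, -0.0449, 0.3007]
tool_rot: [[0.997, 0.078, -0.002], [0.078, -0.997, 0.0], [-0.002, -0.0, -1.0]]
contact_force: [0.1, -0.3, -0.0]
width: 0.0003
gripper_force: 0.0
```

```bash
python3 chk.py s6.png
```

```text
16.35 [ 0.4287  0.0785 -0.3016] [ 0.4341 -0.0449  0.3007] [ 0.083  -0.2789 -0.0337]
before 1641 [0.245  0.1457]
now 1654 [0.2454 0.1457]
```

View pics/x.png

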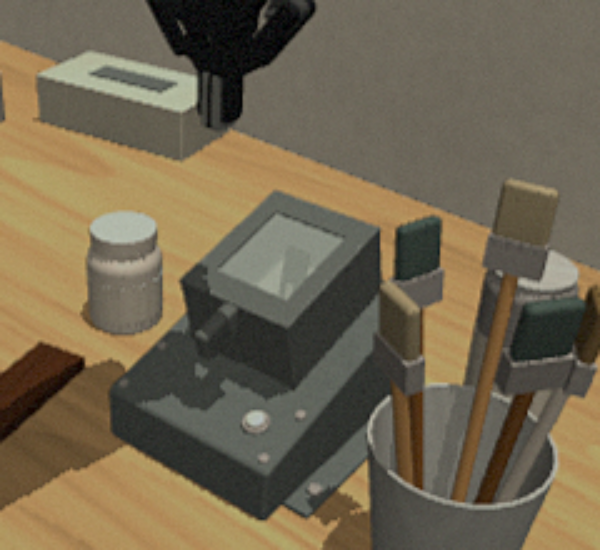

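The cover at (290,280) lies fully closed, its plane matching the start, and the paddle shows upright through the window. The arm is clear and the bystanders stand where they were, so I hand it in.

```bash
python3 -c "
from bench import r
print(r.sign_off())"
```

```text
the job is handed in; nothing more can be done
None
```

The fume extraction is switched on: the toggle is thrown to the back, the cover is fully closed again, and the pail, jar, spray can and sample board were left where they stood.

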